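# Line up three glue blocks in the jig and mark the row

### The job

Make up the row for gluing: lift the third block out of the stock tray, lower it into the gluing jig's loading bay as the last of the row, and nudge all three blocks into one straight, tight row: square, flat, flush against the back fence, no gaps, and up against the end stop. Nudge gently: the blocks are soft wood that hard pushing bruises, and the stop is held only by friction and must not be shifted. Then press the sprung marking plunger behind the fence right down to its stop, let it come back up, and leave the row tight with the screw tub, tape roll and spring clamp undisturbed.

Things in the scene. Friction and masses are not known exactly. Their poses are not given: they have to be found in the camera images.
- jig: Gluing jig, fixed: plywood plate, x -60 to +100, y -130 to +130 mm, top at z 10. Origin at bench level under the finished row's centre line; x points to the back fence (away from the robot), y along the row to the end stop (left). Low front lip x -52 to -44, y -60 to +130, top z 18: fingers can push over it, but beside a 60 mm block there is no room for fingers at both its ends.
- fence_face (a point): Middle of the back fence's front face at its top edge: jig x +30, y 0, z 50 mm. The fence is wooden, 15 thick, runs the jig's full length (260); the blocks' 40 mm ends bear on it.
- bay (a point): Middle of the loading bay's floor (z 10), at jig x -2.5, y -66 mm, right end of the jig: 65 wide between fence and a bay wall (x -47 to -35, y -120 to -55, top z 50); sill (y -120 to -110, top z 20) behind, open to the row. A block is lowered in gripped across its 40 mm sides, fingers in line with the row, once the other blocks are closed up to the stop; then slid along the row.
- stop_face (a point): Centre of the contact face of the end stop, a steel angle 60 wide and 36 high with a black knob, on the jig plate, at jig y about +95 minus the joint end_stop, height 28 above the bench; axes parallel to the jig's. The first block's 60 mm side bears on this face. The stop slides if pushed with more than about 18 N.
- end_stop (a joint): Position of the end stop along the jig, m: it is set between 0 and 0.02 at the start; larger = further to the jig's -y (towards the row). Must be left where it is set.
- plunger_top (a point): Top centre of the sprung marking plunger, a black mushroom head 26 mm across on a dark steel housing, behind the fence at jig x +75, y 0, top 65 above the bench when up. Pressed straight down, 10 mm to its stop; the spring takes 1.7 N at first and 7.2 N at the stop.
- plunger (a joint): Travel of the marking plunger, m: 0 up, 0.010 down on its stop; springs back.
- tray: Stock tray, fixed: plywood pocket 84 x 72 mm. Floor at z 6, two side walls along its x (14 thick, 44 apart, top at z 46, 4 mm higher than the block in it), and at its x ends low lips (10 thick, 64 apart, top at z 18), so that the block can be gripped only across its 60 mm length, above the lips. Origin at bench level, centre.
- block_a: Wooden block 60 (its x) x 40 (its y) x 36 mm high, about 70 g; origin at the centre of its underside. Loose on the jig plate nearest the end stop: the first of the row. Soft: a push or squeeze of more than 30 N by the fingers bruises it. In the row its x is parallel to the jig's x.
- block_b: Same kind of block, loose on the jig plate beside the first: the middle of the row; bruised above 30 N in the same way.
- block_c: Same kind of block, standing in the stock tray with its x along the tray's x; to be the last of the row (jig's -y end).
- screw_tub: White tub with lid, 61 across, 54 high; leave alone. Origin at underside centre.
- tape_roll: Roll of tape lying flat, 104 across, 48 high; leave alone. Origin at underside centre.
- spring_clamp: Plastic spring clamp lying flat, 67 x 137 x 24; leave alone. Origin at underside centre.

How it is judged:
By the outcome, as a careful person would: the job done as asked, in the order asked, and still so for the second after the job is handed in, with the robot touching nothing.
It also fails if it takes over 72 s, if anything falls off the work surface, if the arm or the gripper's body presses on something with over 40 N, if the wrist force passes 120 N, or if a joint passes its speed limit or range.

### The arm

A 6-joint arm with a two-finger parallel gripper is mounted at the origin on a cart in front of the work surface, level with it; the furniture and walls round the work are solid. World frame = base frame: x ahead of the robot, y to its left, z up, the work surface at z = 0. Lengths are in m, angles in rad, forces in N, time in s.
With the tool pointing down it reaches from about 0.375 to 0.975 m from the base axis. Payload 3.8 kg.
Tool frame: the origin (TCP) lies between the finger pads; the fingertips stand 22 mm ahead of it and the grasp point (between the pads) lies 3 mm ahead of it; z points along the fingers, y is the line along which they close (so a half turn about z gives the same grasp; the last joint's range is limited). The gripper opens to 85 mm and grips with 20 to 120 N. Pads are 22 mm wide; open, the fingers measure 114 mm over their backs; the gripper's body (76 mm by 85 mm) begins 54 mm behind the grasp point. The pads swing forward as they close: fully open they stand 13 mm farther back than shut.
Start: joints at [-1.138, 0.264, 1.604, -0, 1.274, -0.037], TCP at [0.306, -0.602, 0.253] pointing down, gripper open.
Joint ranges: [-2.63, 2.63], [-0.94, 2.18], [0.31, 2.57], [-1.31, 4.45], [0, 2.66], [-2.55, 2.55]. Speed limits (rad/s): [2.57, 2.57, 3.14, 3.14, 3.14, 3.14].

### API

Orientations are given as a unit quaternion [x, y, z, w].
In Python, from cell import robot, get_image, hand_in gives the robot as it stands (robot), with the cameras as plain functions and the job as plain functions.
- The arm moves only by the shell command python3 nudge.py 'ROWS' [OPENING]. ROWS is one flat JSON list of numbers that holds 1 to 8 rows one after another, with no inner brackets; each row has 6 numbers: dx, dy, dz in m, then a rotation vector rx, ry, rz in rad; each row shifts and turns the commanded pose from where the row before left it, along the tool's axes as they then stand; what a row does not reach is not made up. A row lasts 1/8 s, in which the tool goes at most 0.0625 m and 0.188 rad, less where a joint would pass 70% of its speed; a pose out of reach is approached as far as the arm can. OPENING is the opening from 0.0 (shut) to 1.0 (fully open), set as the command begins (- or left out keeps the last). The fingers move at their own pace and stop on an object; the grip force is fixed at half the most. Time passes only in rows, so rows that do not move let the fingers close. It prints the time, the measured TCP pose, the force, the opening and the grip force at its end. Input that does not fit is refused with a message, and nothing moves.
- robot.read_state(): the state, without advancing time (a new reading comes with each control period).
- get_image(name): name is "scene" or "top"; returns a dict with "image" (480x640x3 uint8, blue, green, red), "camera_matrix" (3x3 intrinsics, pixels), "pose" (4x4, takes a point from camera to world coordinates). Camera axes: x right, y down, z forward; pixel columns grow to the right and rows downward; lengths in m; the calibration is good to about 2 mm. A picture is of the moment at which its call begins. There is no depth.
- hand_in(): hands the job in; it is judged then, once.
The state is a dict: "time_s": time; "qpos": joint angles; "qd": joint speeds; "joint_efforts": joint torques, N m; "tcp_pos": TCP position; "eef_rot": TCP orientation; "contact_force": force on the tool from outside, world axes, zero at the start; "ft_torque": the same for the moment, N m; "grip_width": opening from 0.0 (shut) to 1.0 (fully open); "finger_force": force on a finger pad.
Only numpy, scipy, OpenCV 4.12 (cv2) and the standard library are available. Lean on these libraries where they do the work, as an engineer would, in place of code of your own. Each camera call takes 0.05 s, during which the arm holds its last target. There are 200 camera calls.

## Working session

There is one attempt and no reset: what is moved stays moved. The work goes in short steps, Python scripts to look and compute and a shell command to move; the robot and the scene stay as the last step left them, time stands still between calls to the robot, and variables do not carry over. Pictures are saved under pics/ and viewed, at most 10 in all, crops included, and the job is handed in when it is done.

```bash
ls; mkdir -p pics
python3 - <<'E'
from cell import robot, get_image, hand_in
import cv2,numpy as np
for n in("scene","top"):
    d=get_image(n);cv2.imwrite(f"pics/{n}0.png",d["image"]);np.savez(f"{n}0.npz",K=d["camera_matrix"],T=d["pose"]);print(n,d["camera_matrix"].tolist(),np.round(d["pose"],4).tolist())
print(robot.read_state())
E
```

```text
cell.py
nudge.py
pics
 44 cell.py
 61 nudge.py
105 total
scene [[484.92098681779254, 0.0, 314.56184327037454], [0.0, 484.92098681779254, 242.82329714530854], [0.0, 0.0, 1.0]] [[-0.7766, -0.3891, 0.4955, -0.0009], [-0.6297, 0.454, -0.6304, 0.8285], [0.0203, -0.8016, -0.5976, 0.8543], [0.0, 0.0, 0.0, 1.0]]
top [[534.9946603678621, 0.0, 317.8058514412361], [0.0, 534.9946603678621, 239.45675683933828], [0.0, 0.0, 1.0]] [[0.0182, -0.994, 0.1078, 0.4884], [-0.9998, -0.0187, -0.0037, 0.0205], [0.0056, -0.1077, -0.9942, 1.4196], [0.0, 0.0, 0.0, 1.0]]
{'time_s': 0.1, 'qpos': array([-1.13787188e+00,  2.64695042e-01,  1.60524864e+00, -1.90775300e-06,
        1.27367850e+00, -3.69133467e-02]), 'qd': array([-0.00083202,  0.00040751, -0.00337811,  0.0010593 , -0.00059478,
       -0.00075112]), 'joint_efforts': array([ 5.52040001e-04, -5.16703320e+01, -3.68591595e+01, -1.67152137e-05,
        6.34586424e-03,  2.76326068e-05]), 'tcp_pos': array([ 0.30533309, -0.60130658,  0.2520688 ]), 'eef_rot': array([ 9.72532656e-01,  2.32764264e-01, -2.00512595e-04, -9.94757422e-04]), 'contact_force': array([ 0.50374688, -1.33328204,  0.54725952]), 'ft_torque': array([ 0.00993107, -0.06472749,  0.02122187]), 'finger_force': 0.0, 'grip_width': 1.0007318765946973}
```

View pics/scene0.png

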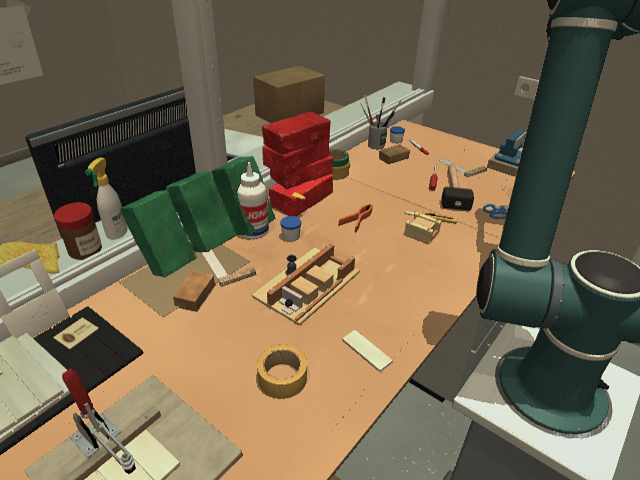

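View pics/top0.png

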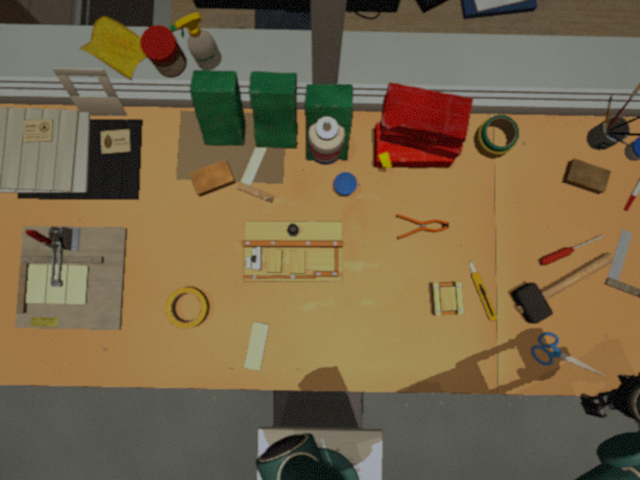

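Scene: jig around (305,285), tray (422,230). Top: jig spans (243–342, 221–282), tray (432–463, 282–316), tub (345,183), clamp (422,225), tape (187,307). I'll enlarge the jig and the tray in both views.

Run:
```python
import cv2,numpy as np
def comp(src,crops,out):
    I=cv2.imread(src);c=np.zeros((600,800,3),np.uint8)
    for (x,y,w,h,s,ox,oy) in crops:
        p=cv2.resize(I[y:y+h,x:x+w],None,fx=s,fy=s,interpolation=cv2.INTER_CUBIC)
        for k in range(0,w,10): cv2.line(p,(k*s,0),(k*s,4 if (x+k)%50 else 12),(0,0,255),1)
        for k in range(0,h,10): cv2.line(p,(0,k*s),(4 if (y+k)%50 else 12,k*s),(0,0,255),1)
        c[oy:oy+h*s,ox:ox+w*s]=p
    cv2.imwrite(out,c)
comp("pics/top0.png",[(240,215,110,75,5,0,0),(425,275,45,45,5,560,0)],"pics/topc.png")
comp("pics/scene0.png",[(250,240,110,85,6,0,0),(400,205,45,40,3,662,0)],"pics/scenec.png")
```

```text
(no output)
```

View pics/topc.png

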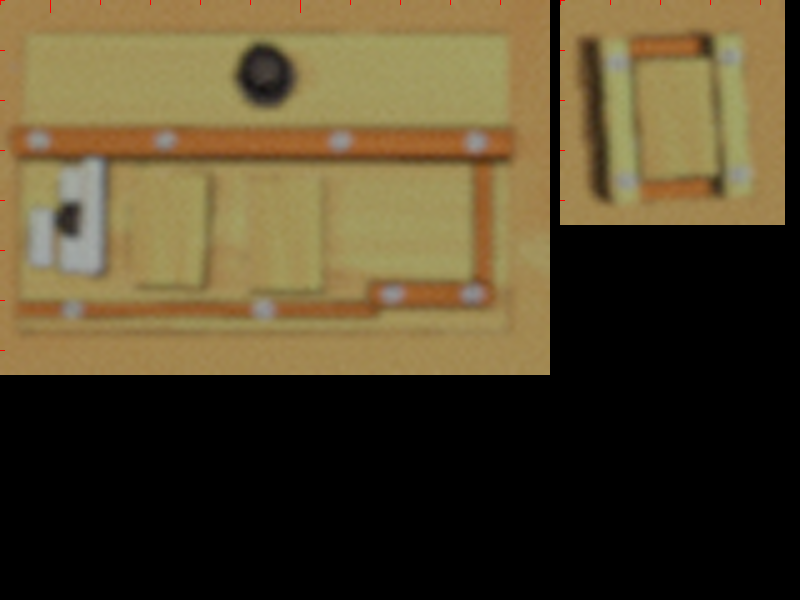

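View pics/scenec.png

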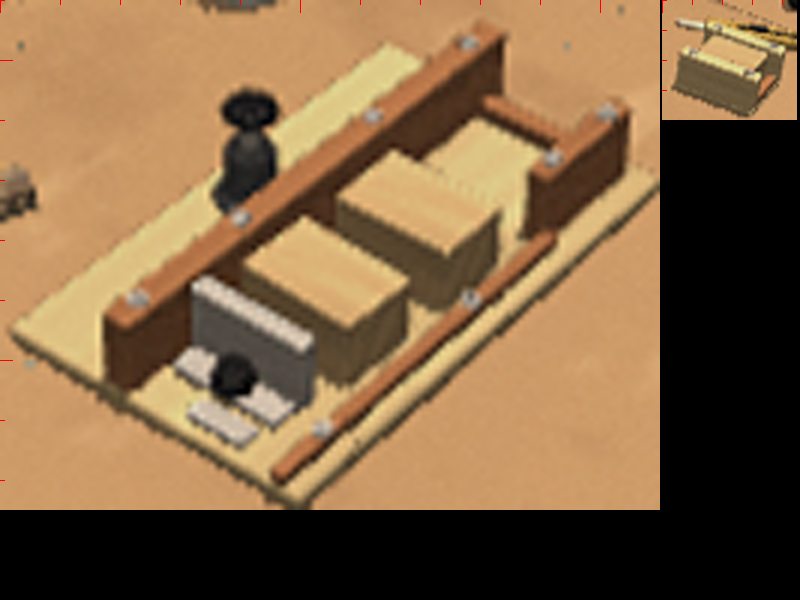

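The top crop shows the fence front edge at y≈158 px, the stop's contact face at x≈105, the near edges of A and B at x≈207 and 321, the plunger at (266,75) and block C spanning (637–718, 58–178). The scene crop shows clear top-face corners for both blocks. The tray is too small there, so I'll enlarge it once more and then fit everything.

```bash
python3 - <<'E'
import cv2
I=cv2.imread("pics/scene0.png")[205:247,398:446]
cv2.imwrite("pics/tray_s.png",cv2.resize(I,None,fx=12,fy=12,interpolation=cv2.INTER_CUBIC))
E
cat > h.py <<'E'
import numpy as np
from scipy.optimize import least_squares
C={n:np.load(f"{n}0.npz") for n in("scene","top")}
def proj(n,P):
    K,T=C[n]["K"],C[n]["T"];q=(np.asarray(P)-T[:3,3])@T[:3,:3];u=q@K.T;return u[...,:2]/u[...,2:]
def crop(p,ox,oy,s): return (np.asarray(p,float)+.5)/s-.5+[ox,oy]
def plane(n,uv,z):
    K,T=C[n]["K"],C[n]["T"];d=T[:3,:3]@np.linalg.solve(K,[*uv,1]);t=(z-T[2,3])/d[2];return T[:3,3]+t*d
def tri(a,b): # scene px, top px
    r=least_squares(lambda X:np.r_[proj("scene",X)-a,proj("top",X)-b],[.5,0,.05]);return r.x,np.abs(r.fun).max()
def place(p,L): # L in mm local, p=x,y,z,yaw
    L=np.asarray(L,float)/1000;c,s=np.cos(p[3]),np.sin(p[3])
    return np.c_[p[0]+c*L[:,0]-s*L[:,1],p[1]+s*L[:,0]+c*L[:,1],p[2]+L[:,2]]
def fit(obs,x0): # obs: list (cam, local mm, px)
    f=lambda p:np.concatenate([proj(n,place(p,[l]))[0]-u for n,l,u in obs])
    r=least_squares(f,x0,loss="soft_l1");return r.x,np.round(f(r.x).reshape(-1,2),1)
E
python3 - <<'E'
from h import *
T=lambda *p:crop(p,240,215,5); S=lambda *p:crop(p,250,240,6)
obs=[("top",(100,130,10),T(24,34)),("top",(100,-130,10),T(508,36)),("top",(-60,-130,10),T(508,332)),("top",(-60,130,10),T(18,330)),
("top",(30,130,50),T(12,157)),("top",(30,-130,50),T(512,159)),("top",(45,130,50),T(14,127)),("top",(45,-130,50),T(512,128)),("top",(75,0,65),T(266,75)),
("scene",(-60,130,10),S(303,505)),("scene",(100,130,10),S(12,332)),("scene",(-60,-130,10),S(658,182)),("scene",(100,-130,10),S(393,42)),
("scene",(45,130,50),S(105,312)),("scene",(45,-130,50),S(480,22)),("scene",(30,-130,50),S(506,36)),("scene",(75,0,65),S(250,108))]
p,r=fit(obs,[.5,.05,0,0]);print("jig",p.round(4),r.tolist());np.save("jig.npy",p)
c,s=np.cos(p[3]),np.sin(p[3]);R=np.array([[c,-s,0],[s,c,0],[0,0,1]])
loc=lambda X:((X-p[:3])@R*1000).round(1)
print("plunger",tri(S(250,108),T(266,75)))
for n,q in dict(A=[(243,265),(305,215),(408,282),(350,328)],B=[(336,198),(392,150),(500,212),(450,255)]).items():
    Q=np.array([plane("scene",S(*a),p[2]+.046) for a in q]);print(n,[loc(x).tolist() for x in Q],loc(Q.mean(0)))
for n,q in dict(A=[(208,177),(206,288)],B=[(322,178),(321,291)]).items(): print(n,"top",[loc(plane("top",T(*a),p[2]+.046)) for a in q])
print("A z",loc(tri(S(408,282),T(206,288))[0]),"B z",loc(tri(S(500,212),T(321,291))[0]))
print("stop",[loc(plane("top",T(*a),p[2]+.046)) for a in((105,158),(105,274))],[loc(plane("scene",S(*a),p[2]+.046)) for a in((205,275),(315,338))])
t=lambda x,y:crop((x-560,y),425,275,5)
obs=[("top",l,t(*a)) for l,a in [((42,36,46),(600,40)),((42,-36,46),(740,36)),((-42,36,46),(608,200)),((-42,-36,46),(750,192)),((30,20,42),(637,58)),((30,-20,42),(714,58)),((-30,20,42),(640,178)),((-30,-20,42),(720,178))]]
f=lambda q:fit(obs,[.4,-.3,0,0])
from scipy.optimize import least_squares
g=lambda q:np.concatenate([proj(n,place([q[0],q[1],0,q[2]],[l]))[0]-u for n,l,u in obs])
r=least_squares(g,[.4,-.25,0],loss="soft_l1");print("tray",r.x.round(4),g(r.x).round(1).tolist());np.save("tray.npy",r.x)
L=[(42,36,46),(42,-36,46),(-42,36,46),(-42,-36,46),(30,20,42),(30,-20,42),(-30,20,42),(-30,-20,42)]
print("pred in tray_s", ((proj("scene",place([r.x[0],r.x[1],0,r.x[2]],L))-[398,205]+.5)*12-.5).round().tolist())
E
```

```text
jig [ 0.5883  0.0802 -0.0034  0.0166] [[-0.0, 0.1], [0.7, -0.1], [0.9, 0.9], [0.2, 1.1], [-0.1, 0.2], [0.8, 0.0], [-0.4, 0.4], [0.8, 0.4], [-0.5, -1.4], [-0.8, -0.0], [-0.8, -0.2], [0.6, -0.2], [-1.3, 0.6], [-1.0, 0.8], [0.0, 0.1], [0.0, -0.2], [-0.1, -0.4]]
plunger (array([0.66117952, 0.08088122, 0.06078244]), np.float64(0.6254367226268869))
A [[23.3, 65.3, 46.0], [23.7, 24.0, 46.0], [-36.6, 29.8, 46.0], [-35.5, 67.0, 46.0]] [-6.3 46.5 46. ]
B [[20.5, 6.8, 46.0], [22.0, -34.3, 46.0], [-39.7, -30.7, 46.0], [-39.9, 5.2, 46.0]] [ -9.3 -13.2  46. ]
A top [array([20.7, 29. , 46. ]), array([-36.6,  29.5,  46. ])]
B top [array([ 20.3, -29.9,  46. ]), array([-38. , -29.6,  46. ])]
A z [-36.5  29.5  45.7] B z [-38.8 -30.2  46. ]
stop [array([30.5, 82.3, 46. ]), array([-29.5,  81.5,  46. ])] [array([31.5, 80.1, 46. ]), array([-28.2,  80.7,  46. ])]
tray [ 0.4928 -0.32    0.0427] [0.6, -0.6, 0.6, -0.5, 0.5, 0.4, 0.3, 1.3, -0.7, 0.4, -0.6, -0.0, -0.2, -0.1, -0.6, -0.5]
pred in tray_s [[82.0, 201.0], [215.0, 78.0], [390.0, 322.0], [517.0, 191.0], [153.0, 203.0], [226.0, 134.0], [372.0, 288.0], [443.0, 216.0]]
```

View pics/tray_s.png

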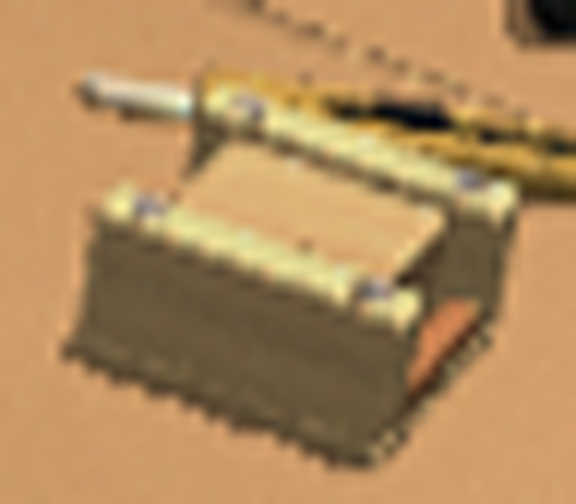

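The tray view matches the prediction within about 1 px (block corners at (222,145), (442,216); wall ends at (100,205), (410,325)), so the heights agree. A and B first. Next is a helper that turns targets into tool-axis shifts.

```bash
cat > g.py <<'E'
import sys,numpy as np
from scipy.spatial.transform import Rotation as Ro
from cell import robot, get_image, hand_in
def yawof(q): x=Ro.from_quat(q).as_matrix()[:,0]; return np.arctan2(x[1],x[0])
def show(): 
    s=robot.read_state();J=np.load("jig.npy");c,sn=np.cos(J[3]),np.sin(J[3]);d=s["tcp_pos"]-[J[0],J[1],0]
    f=s["contact_force"];print("t",round(s["time_s"],2),"jig mm",np.round([c*d[0]+sn*d[1],-sn*d[0]+c*d[1],d[2]],4)*1000,"yaw-jig",round(yawof(s["eef_rot"])-J[3],4),"tilt",Ro.from_quat(s["eef_rot"]).as_matrix()[:2,2].round(4),"F jig",np.round([c*f[0]+sn*f[1],-sn*f[0]+c*f[1],f[2]],1),"grip",round(s["grip_width"],3),round(s["finger_force"],1));return s
def to(p,yaw,w=True):
    """world target -> final yaw turn (rz) and tool-axis shift, before and after turning"""
    s=robot.read_state();R=Ro.from_quat(s["eef_rot"]);d=np.asarray(p)-s["tcp_pos"]
    T=Ro.from_matrix([[np.cos(yaw),np.sin(yaw),0],[np.sin(yaw),-np.cos(yaw),0],[0,0,-1]])
    print("rotvec",(R.inv()*T).as_rotvec().round(4),"shift now",R.inv().apply(d).round(4),"after turn",T.inv().apply(d).round(4),"world",d.round(4))
def J(x,y,z=0):
    j=np.load("jig.npy");c,s=np.cos(j[3]),np.sin(j[3]);return np.array([j[0]+(c*x-s*y)/1e3,j[1]+(s*x+c*y)/1e3,z/1e3]),j[3]
def tojig(x,y,z,dyaw):
    show();p,a=J(x,y,z);to(p,a+dyaw)
E
python3 - <<'E'
from g import *
tojig(-5,-56,120,np.pi/2)
E
```

```text
t 0.1 jig mm [-294.2 -676.7  252.1] yaw-jig 0.4533 tilt [-0.0009  0.0018] F jig [ 0.5 -1.3  0.5] grip 1.001 0.0
rotvec [-0.0018 -0.0012 -1.1175] shift now [ 0.5318 -0.4311  0.133 ] after turn [0.6207 0.2892 0.1321] world [ 0.2789  0.6254 -0.1321]
```

```bash
python3 nudge.py '[0, 0, 0, 0, 0, -0.186, 0, 0, 0, 0, 0, -0.186, 0, 0, 0, 0, 0, -0.186, 0, 0, 0, 0, 0, -0.186, 0, 0, 0, 0, 0, -0.186, 0, 0, 0, 0, 0, -0.186, 0, 0, 0, 0, 0, 0]' 0.25
python3 nudge.py '[0.058, 0.024, 0, 0, 0, 0, 0.058, 0.027, 0, 0, 0, 0, 0.058, 0.027, 0, 0, 0, 0, 0.058, 0.027, 0, 0, 0, 0, 0.055, 0.027, 0, 0, 0, 0, 0.055, 0.027, 0, 0, 0, 0, 0.055, 0.027, 0, 0, 0, 0, 0.055, 0.027, 0, 0, 0, 0]'
python3 nudge.py '[0.055, 0.025, 0.015, 0, 0, 0, 0.055, 0.025, 0.03, 0, 0, 0, 0.04, 0.02, 0.03, 0, 0, 0, 0.018, 0.006, 0.03, 0, 0, 0, 0, 0, 0.01, 0, 0, 0, 0, 0, 0, 0, 0, 0, 0, 0, 0, 0, 0, 0]'
python3 - <<'E'
from g import *
tojig(-5,-56,45,np.pi/2)
import cv2
for n in("scene","top"): cv2.imwrite(f"pics/{n}1.png",get_image(n)["image"])
E
```

```text
time_s: 0.98
tcp_pos: [0.3054, -0.6015, 0.2526]
eef_rot: [0.702, 0.712, 0.0, -0.001]
contact_force: [0.7, -0.3, 0.2]
grip_width: 0.247
finger_force: 0.0
time_s: 1.98
tcp_pos: [0.5103, -0.1491, 0.2533]
eef_rot: [0.703, 0.711, 0.0, 0.0]
contact_force: [0.5, 1.0, -0.9]
grip_width: 0.249
finger_force: 0.0
time_s: 2.85
tcp_pos: [0.5823, 0.013, 0.1419]
eef_rot: [0.703, 0.712, 0.001, 0.001]
contact_force: [0.8, -0.1, 0.6]
grip_width: 0.25
finger_force: 0.0
t 2.85 jig mm [ -7.1 -67.1 141.9] yaw-jig 1.5671 tilt [ 0.0022 -0.0003] F jig [ 0.8 -0.1  0.6] grip 0.25 0.0
rotvec [ 0.0022  0.0003 -0.0037] shift now [0.0111 0.0018 0.0969] after turn [0.0111 0.0021 0.0969] world [ 0.0019  0.0111 -0.0969]
```

```bash
python3 nudge.py '[0.011, 0.002, 0, 0, 0, -0.004, 0, 0, 0.03, 0, 0, 0, 0, 0, 0.03, 0, 0, 0, 0, 0, 0.025, 0, 0, 0, 0, 0, 0.01, 0, 0, 0, 0, 0, 0, 0, 0, 0, 0, 0, 0, 0, 0, 0]'
python3 - <<'E'
from g import *
tojig(-5,-56,45,np.pi/2)
import cv2
I=[]
d=get_image("scene")["image"][225:325,245:365];t=get_image("top")["image"][205:290,235:355]
cv2.imwrite("pics/v1.png",cv2.vconcat([cv2.resize(t,None,fx=3.4,fy=3.4,interpolation=2),cv2.resize(d,None,fx=3.4,fy=3.4,interpolation=2)][:1]))
a=cv2.resize(t,(480,340),interpolation=2);b=cv2.resize(d,(480,400)[:2],interpolation=2)[:600]
cv2.imwrite("pics/v1.png",cv2.vconcat([cv2.resize(t,(360,255),interpolation=2),cv2.resize(d,(360,300),interpolation=2)]))
E
```

```text
time_s: 3.82
tcp_pos: [0.5846, 0.0252, 0.0468]
eef_rot: [0.7, 0.714, 0.001, 0.001]
contact_force: [-0.2, 0.2, -0.3]
grip_width: 0.25
finger_force: 0.0
t 3.83 jig mm [ -4.6 -54.9  46.8] yaw-jig 1.5732 tilt [0.0023 0.    ] F jig [-0.2  0.2 -0.3] grip 0.25 0.0
rotvec [0.0023 0.     0.0024] shift now [-0.0011 -0.0004  0.0018] after turn [-0.0011 -0.0004  0.0018] world [-0.0004 -0.0011 -0.0018]
```

View pics/v1.png

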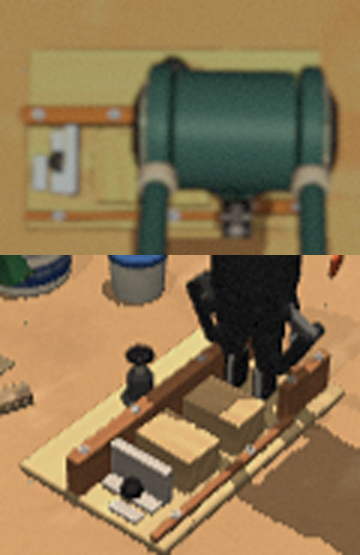

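Fingers are in the bay, clear of fence and wall, next to B. Now the push along +y, first well short of the stop.

```bash
python3 nudge.py '[0.006, 0, 0, 0, 0, 0, 0.006, 0, 0, 0, 0, 0, 0.005, 0, 0, 0, 0, 0, 0.005, 0, 0, 0, 0, 0, 0.005, 0, 0, 0, 0, 0, 0.005, 0, 0, 0, 0, 0, 0, 0, 0, 0, 0, 0]'; python3 nudge.py '[0.003, 0, 0, 0, 0, 0, 0.003, 0, 0, 0, 0, 0]'
python3 - <<'E'
from g import *
show()
E
python3 nudge.py '[0.002, 0, 0, 0, 0, 0, 0, 0, 0, 0, 0, 0]'
python3 - <<'E'
from g import *
show()
import cv2
d=get_image("scene")["image"][235:325,245:365]
cv2.imwrite("pics/v2.png",cv2.resize(d,None,fx=6,fy=6,interpolation=2))
E
```

```text
time_s: 4.8
tcp_pos: [0.5827, 0.0575, 0.0454]
eef_rot: [0.7, 0.714, -0.0, -0.0]
contact_force: [0.4, -0.5, 0.1]
grip_width: 0.248
finger_force: 0.0
time_s: 5.05
tcp_pos: [0.5825, 0.0631, 0.0454]
eef_rot: [0.7, 0.714, -0.0, -0.0]
contact_force: [-0.2, 0.1, 0.4]
grip_width: 0.246
finger_force: 0.3
t 5.05 jig mm [ -6.  -17.   45.4] yaw-jig 1.573 tilt [-0.0003 -0.0001] F jig [-0.2  0.1  0.4] grip 0.246 0.3
time_s: 5.3
tcp_pos: [0.5826, 0.0653, 0.0455]
eef_rot: [0.7, 0.714, 0.0, -0.0]
contact_force: [0.8, -0.4, 0.1]
grip_width: 0.25
finger_force: 0.0
t 5.3 jig mm [ -5.9 -14.8  45.5] yaw-jig 1.5733 tilt [-0.0001  0.0002] F jig [ 0.8 -0.4  0.1] grip 0.25 0.0
```

View pics/v2.png

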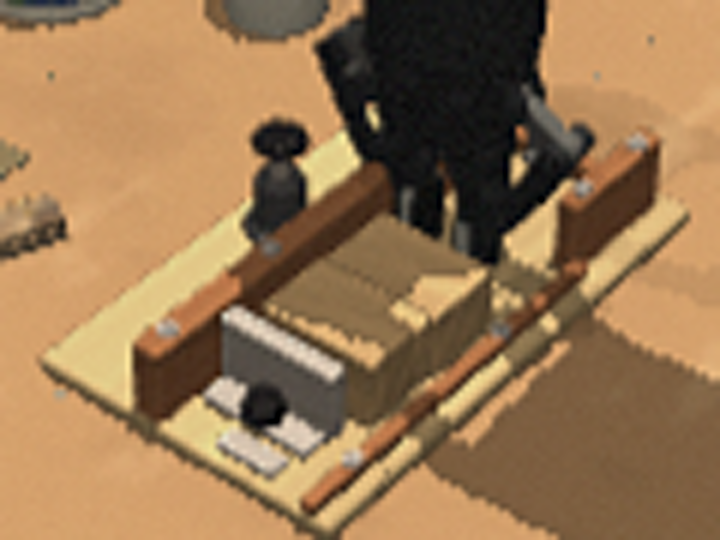

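B has closed onto A (joint at about (330,260)), and A is a few mm from the stop plate at (230–340, 320–430). I'll creep until force shows.

```bash
f(){ grep -E 'tcp|contact'; }
python3 nudge.py '[0.001, 0, 0, 0, 0, 0, 0.001, 0, 0, 0, 0, 0]'|f; python3 nudge.py '[0.001, 0, 0, 0, 0, 0]'|f;python3 nudge.py '[0.001, 0, 0, 0, 0, 0]'|f
```

```text
tcp_pos: [0.5826, 0.067, 0.0455]
contact_force: [-0.2, -1.4, -0.4]
tcp_pos: [0.5826, 0.068, 0.0455]
contact_force: [0.6, -1.6, -0.1]
tcp_pos: [0.5826, 0.0691, 0.0455]
contact_force: [0.3, -1.1, -0.9]
```

```bash
f(){ grep -E 'tcp|contact'; }
python3 nudge.py '[0.0007, 0, 0, 0, 0, 0]'|f; python3 nudge.py '[0.0007, 0, 0, 0, 0, 0]'|f
```

```text
tcp_pos: [0.5826, 0.0698, 0.0455]
contact_force: [-0.2, -0.9, -0.2]
tcp_pos: [0.5825, 0.0705, 0.0455]
contact_force: [0.2, -0.2, 0.6]
```

```bash
f(){ grep -E 'contact'; }
for i in 1; do python3 nudge.py '[0.0006, 0, 0, 0, 0, 0]'|f; python3 nudge.py '[0.0006, 0, 0, 0, 0, 0]'|f; python3 nudge.py '[0.0006, 0, 0, 0, 0, 0]'|f; done
```

```text
contact_force: [0.6, -1.0, 0.4]
contact_force: [0.4, -1.6, 0.2]
contact_force: [-0.1, -3.4, 1.4]
```

Contact with the stop at 3.4 N. Now retract, turn 90°, and push both blocks to the fence from the front.

```bash
python3 nudge.py '[-0.006, 0, 0, 0, 0, 0, 0, 0, -0.03, 0, 0, 0, 0, 0, -0.04, 0, 0, -0.1, 0, 0, 0, 0, 0, -0.185, 0, 0, 0, 0, 0, -0.185, 0, 0, 0, 0, 0, -0.185, 0, 0, 0, 0, 0, -0.185, 0, 0, 0, 0, 0, -0.185]' 0.3 >/dev/null
python3 nudge.py '[0, 0, 0, 0, 0, -0.18, 0, 0, 0, 0, 0, -0.18, 0, 0, 0, 0, 0, -0.18, 0, 0, 0, 0, 0, 0]' | grep force
python3 - <<'E'
from g import *
tojig(-66,41,45,np.pi)
E
```

```text
contact_force: [0.0, -0.3, -0.6]
finger_force: 0.0
t 7.97 jig mm [ -6.  -13.9 115.4] yaw-jig -3.1471 tilt [-0.0001  0.0002] F jig [ 0.  -0.3 -0.6] grip 0.302 0.0
rotvec [ 0.0002 -0.0001 -0.0055] shift now [0.0603 0.0546 0.0704] after turn [0.06   0.0549 0.0704] world [-0.0609  0.0539 -0.0704]
```

```bash
python3 nudge.py '[0.03, 0.03, 0, 0, 0, -0.005, 0.03, 0.025, 0, 0, 0, 0, 0, 0, 0.02, 0, 0, 0, 0, 0, 0.025, 0, 0, 0, 0, 0, 0.025, 0, 0, 0, 0, 0, 0, 0, 0, 0, 0, 0, 0, 0, 0, 0]' >/dev/null
python3 - <<'E'
from g import *
tojig(-45,41,45,np.pi)
E
f(){ grep -E 'contact'; }
python3 nudge.py '[-0.005, 0, 0, 0, 0, 0, -0.005, 0, 0, 0, 0, 0, -0.004, 0, 0, 0, 0, 0, -0.003, 0, 0, 0, 0, 0, -0.002, 0, 0, 0, 0, 0]'|f
python3 nudge.py '[-0.001, 0, 0, 0, 0, 0, 0, 0, 0, 0, 0, 0]'|f
python3 - <<'E'
from g import *
show()
E
```

```text
t 8.85 jig mm [-65.3  41.3  46.2] yaw-jig -3.1415 tilt [0.0008 0.0002] F jig [0.5 0.1 0.5] grip 0.298 0.0
rotvec [0.0002 0.0008 0.0001] shift now [-0.0203 -0.0003  0.0012] after turn [-0.0203 -0.0003  0.0012] world [ 0.0203  0.     -0.0012]
contact_force: [-1.9, -0.5, 0.5]
contact_force: [-1.1, -0.5, -0.1]
t 9.72 jig mm [-45.9  41.3  45.3] yaw-jig -3.1399 tilt [-0.0002 -0.0001] F jig [-1.1 -0.4 -0.1] grip 0.297 0.3
```

```bash
f(){ grep -E 'contact'; }
python3 nudge.py '[-0.001, 0, 0, 0, 0, 0, -0.001, 0, 0, 0, 0, 0]'|f
python3 nudge.py '[-0.001, 0, 0, 0, 0, 0]'|f
python3 nudge.py '[-0.0006, 0, 0, 0, 0, 0]'|f
python3 nudge.py '[-0.0006, 0, 0, 0, 0, 0]'|f
```

```text
contact_force: [-1.2, 0.4, -1.1]
contact_force: [-0.2, 0.5, -0.5]
contact_force: [-1.3, 0.8, -0.2]
contact_force: [-1.2, -0.2, -1.3]
```

```bash
f(){ grep -E 'contact'; }
python3 nudge.py '[-0.0006, 0, 0, 0, 0, 0]'|f
python3 nudge.py '[-0.0006, 0, 0, 0, 0, 0]'|f
python3 nudge.py '[-0.0005, 0, 0, 0, 0, 0]'|f
python3 -c "
from g import *
show()"
```

```text
contact_force: [-0.2, 0.0, 0.3]
contact_force: [0.1, -0.2, 0.1]
contact_force: [-3.0, -0.2, 1.8]
t 10.72 jig mm [-40.3  41.3  45.4] yaw-jig -3.14 tilt [-0.0008 -0.0001] F jig [-3.  -0.1  1.8] grip 0.302 1.2
```

```bash
f(){ grep -E 'contact'; }
python3 nudge.py '[-0.0004, 0, 0, 0, 0, 0]'|f
python3 nudge.py '[-0.0004, 0, 0, 0, 0, 0]'|f
python3 -c "
from g import *
show()
import cv2
d=get_image('scene')['image'][235:325,245:365]
cv2.imwrite('pics/v3.png',cv2.resize(d,None,fx=6,fy=6,interpolation=2))"
```

```text
contact_force: [-3.8, -0.4, 2.3]
contact_force: [-6.0, -0.4, 4.6]
t 10.97 jig mm [-40.2  41.3  45.4] yaw-jig -3.1401 tilt [-0.0024 -0.0002] F jig [-6.  -0.3  4.6] grip 0.298 3.1
```

Both blocks seated on the fence at 6 N. Now refit the tray with both views and head there.

```bash
python3 nudge.py '[0.006, 0, 0, 0, 0, 0, 0.02, 0, 0, 0, 0, 0, 0.01, 0, -0.03, 0, 0, 0, 0, 0, -0.04, 0, 0, 0.1, 0, 0, -0.02, 0, 0, 0.18, 0, 0, 0, 0, 0, 0.185, 0, 0, 0, 0, 0, 0.185, 0, 0, 0, 0, 0, 0.185]' 1.0 >/dev/null
python3 nudge.py '[0, 0, 0, 0, 0, 0.185, 0, 0, 0, 0, 0, 0.185, 0, 0, 0, 0, 0, 0.185, 0, 0, 0, 0, 0, 0.15, 0, 0, 0, 0, 0, 0]' | grep force
python3 - <<'E'
from h import *
t=lambda x,y:crop((x-560,y),425,275,5); s=lambda x,y:crop((x,y),398,205,12)
O=[((42,36,46),(600,40)),((42,-36,46),(740,36)),((-42,36,46),(608,200)),((-42,-36,46),(750,192)),((30,20,42),(637,58)),((30,-20,42),(714,58)),((-30,20,42),(640,178)),((-30,-20,42),(720,178))]
Q=[((42,36,46),(100,205)),((42,-36,46),(203,88)),((-42,36,46),(410,325)),((-42,-36,46),(514,207)),((30,-20,42),(222,145)),((-30,-20,42),(442,216))]
p,r=fit([("top",l,t(*a)) for l,a in O]+[("scene",l,s(*a)) for l,a in Q],[.49,-.32,0,0]);print(p.round(4),r.tolist());np.save("tray.npy",p)
from g import *
show();to([p[0],p[1],.12],p[3]+np.pi/2)
E
```

```text
contact_force: [-0.1, -0.6, -0.0]
finger_force: 0.0
[ 0.4927 -0.3207 -0.0025  0.057 ] [[0.4, -0.3], [0.3, -0.6], [0.8, 0.7], [0.6, 1.1], [-0.8, 0.5], [-0.8, -0.1], [0.0, 0.0], [-0.4, -0.6], [-1.4, 0.5], [0.8, -0.2], [-1.4, 0.4], [0.2, -0.8], [0.2, -0.3], [0.0, 0.5]]
t 12.65 jig mm [-74.6  41.3 135.7] yaw-jig 1.605 tilt [0.0017 0.0001] F jig [-0.1 -0.6 -0. ] grip 1.002 0.0
rotvec [ 0.0017 -0.0001 -0.0063] shift now [-0.4393 -0.0426  0.0156] after turn [-0.439  -0.0453  0.0157] world [-0.0202 -0.4409 -0.0157]
```

```bash
python3 nudge.py '[-0.055, -0.006, 0, 0, 0, 0, -0.055, -0.006, 0, 0, 0, 0, -0.055, -0.006, 0, 0, 0, 0, -0.055, -0.006, 0, 0, 0, 0, -0.055, -0.006, 0, 0, 0, 0, -0.055, -0.006, 0, 0, 0, 0, -0.055, -0.006, 0, 0, 0, 0, -0.054, -0.001, 0, 0, 0, 0]' >/dev/null
python3 nudge.py '[0, 0, 0, 0, 0, 0, 0, 0, 0, 0, 0, 0]' | grep force
python3 - <<'E'
from h import *
p=np.load("tray.npy")
from g import *
show();to([p[0],p[1],.041],p[3]+np.pi/2)
E
```

```text
contact_force: [0.1, 1.3, -1.0]
finger_force: 0.0
t 13.9 jig mm [-104.1 -398.8  135.2] yaw-jig 1.604 tilt [-0.0002  0.0006] F jig [ 0.1  1.3 -1. ] grip 0.997 0.0
rotvec [-0.0002 -0.0006 -0.0073] shift now [-0.0006  0.0019  0.0942] after turn [-0.0005  0.0019  0.0942] world [ 0.0019 -0.0004 -0.0942]
```

```bash
python3 nudge.py '[0, 0.002, 0.03, 0, 0, -0.005, 0, 0, 0.03, 0, 0, 0, 0, 0, 0.024, 0, 0, 0, 0, 0, 0.01, 0, 0, 0, 0, 0, 0, 0, 0, 0, 0, 0, 0, 0, 0, 0]' | grep -E 'tcp|force'
python3 nudge.py '[0, 0, 0, 0, 0, 0, 0, 0, 0, 0, 0, 0, 0, 0, 0, 0, 0, 0]' 0.74 | grep -E 'force|width'
python3 nudge.py '[0, 0, 0, 0, 0, 0, 0, 0, 0, 0, 0, 0]' 0.70 | grep -E 'force|width'
```

```text
tcp_pos: [0.494, -0.3205, 0.0427]
contact_force: [-0.0, -0.9, 0.4]
finger_force: 0.0
contact_force: [-0.3, -0.2, 0.1]
grip_width: 0.739
finger_force: 0.0
contact_force: [-0.9, -0.4, 3.2]
grip_width: 0.699
finger_force: 7.6
```

```bash
python3 nudge.py '[0, 0, 0, 0, 0, 0, 0, 0, 0, 0, 0, 0]' 0.69 | grep -E 'force|width'
python3 nudge.py '[0, 0, -0.01, 0, 0, 0, 0, 0, -0.02, 0, 0, 0, 0, 0, -0.02, 0, 0, 0, 0, 0, -0.03, 0, 0, 0, 0, 0, 0, 0, 0, 0]' | grep -E 'force|width|tcp'
python3 - <<'E'
import cv2
from cell import robot, get_image, hand_in
cv2.imwrite("pics/v4.png",cv2.resize(get_image("scene")["image"][170:290,360:500],None,fx=4,fy=4,interpolation=2))
E
```

```text
contact_force: [-0.1, 1.1, 5.0]
grip_width: 0.694
finger_force: 28.5
tcp_pos: [0.4956, -0.3221, 0.126]
contact_force: [1.2, 0.5, -0.5]
grip_width: 0.698
finger_force: 28.5
```

View pics/v4.png

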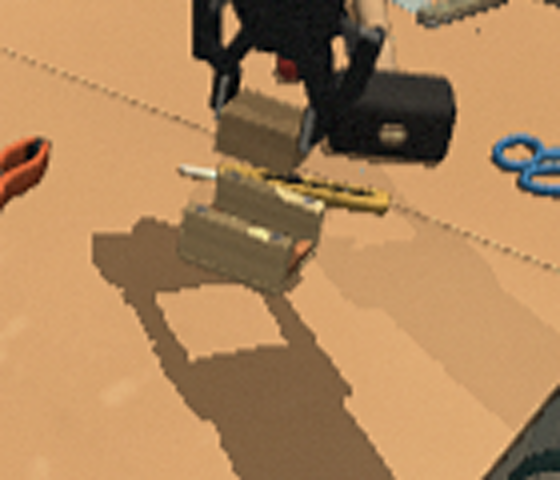

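Block C is held at 28.5 N and clear of the tray. I'll set it on bare bench at about (0.49,-0.14) for the regrip across its 40 mm sides.

```bash
python3 nudge.py '[0.03, 0, 0, 0, 0, 0.02, 0.045, 0, 0, 0, 0, 0.015, 0.045, 0, 0, 0, 0, 0, 0.04, 0, 0, 0, 0, 0, 0.02, 0, 0, 0, 0, 0, 0, 0, 0, 0, 0, 0, 0, 0, 0, 0, 0, 0]' | grep -E 'force|width|tcp'
python3 nudge.py '[0, 0, 0.03, 0, 0, 0, 0, 0, 0.03, 0, 0, 0, 0, 0, 0.02, 0, 0, 0, 0, 0, 0.003, 0, 0, 0, 0, 0, 0, 0, 0, 0, 0, 0, 0, 0, 0, 0]' | grep -E 'force|width|tcp'
python3 -c "
from g import *
show()"
```

```text
tcp_pos: [0.4881, -0.1412, 0.1214]
contact_force: [-0.7, -1.2, -1.5]
grip_width: 0.694
finger_force: 28.5
tcp_pos: [0.489, -0.1412, 0.0396]
contact_force: [-0.0, 0.6, -1.6]
grip_width: 0.694
finger_force: 28.5
t 17.82 jig mm [-103.  -219.6   39.6] yaw-jig 1.5728 tilt [ 0.0021 -0.0008] F jig [-0.   0.6 -1.6] grip 0.694 28.5
```

```bash
python3 nudge.py '[0, 0, 0.002, 0, 0, 0, 0, 0, 0, 0, 0, 0]' | grep -E 'force|tcp'
python3 nudge.py '[0, 0, 0.001, 0, 0, 0, 0, 0, 0, 0, 0, 0]' | grep -E 'force|tcp'
```

```text
tcp_pos: [0.4881, -0.1405, 0.0369]
contact_force: [0.6, 0.7, -0.5]
finger_force: 28.5
tcp_pos: [0.4881, -0.1404, 0.0359]
contact_force: [-0.7, 0.4, 3.0]
finger_force: 29.0
```

```bash
python3 nudge.py '[0, 0, 0, 0, 0, 0, 0, 0, 0, 0, 0, 0, 0, 0, -0.03, 0, 0, 0, 0, 0, -0.04, 0, 0, -0.1, 0, 0, 0, 0, 0, -0.185, 0, 0, 0, 0, 0, -0.185, 0, 0, 0, 0, 0, -0.185, 0, 0, 0, 0, 0, -0.185]' 1.0 >/dev/null
python3 nudge.py '[0, 0, 0, 0, 0, -0.185, 0, 0, 0, 0, 0, -0.185, 0, 0, 0, 0, 0, -0.185, 0, 0, 0, 0, 0, -0.173, 0, 0, 0, 0, 0, 0, 0, 0, 0, 0, 0, 0]' | grep force
python3 -c "
from g import *
tojig(-103,-219.6,37,np.pi)
import cv2
b=get_image('scene')['image'][180:320,340:480]
cv2.imwrite('pics/v5.png',cv2.resize(b,None,fx=4,fy=4,interpolation=2))"
```

```text
contact_force: [-0.6, 0.1, 0.2]
finger_force: 0.0
t 20.07 jig mm [-104.1 -218.9  105.4] yaw-jig -3.1448 tilt [-0.0002  0.0001] F jig [-0.6  0.1  0.2] grip 1.0 0.0
rotvec [ 0.0001 -0.0002 -0.0032] shift now [-0.0012 -0.0007  0.0684] after turn [-0.0011 -0.0007  0.0684] world [ 0.0011 -0.0007 -0.0684]
```

```bash
python3 nudge.py '[-0.001, -0.001, 0.03, 0, 0, -0.003, 0, 0, 0.025, 0, 0, 0, 0, 0, 0.012, 0, 0, 0, 0, 0, 0, 0, 0, 0, 0, 0, 0, 0, 0, 0]' | grep -E 'tcp|contact'
python3 nudge.py '[0, 0, 0, 0, 0, 0, 0, 0, 0, 0, 0, 0, 0, 0, 0, 0, 0, 0, 0, 0, 0, 0, 0, 0]' 0.49 | grep -E 'force|width'
python3 nudge.py '[0, 0, 0, 0, 0, 0, 0, 0, 0, 0, 0, 0]' 0.465 | grep -E 'force|width'
```

```text
tcp_pos: [0.4897, -0.1417, 0.0394]
contact_force: [1.0, 0.4, 0.0]
contact_force: [-0.2, 0.2, -0.4]
grip_width: 0.489
finger_force: 0.0
contact_force: [-0.9, 0.1, 2.2]
grip_width: 0.468
finger_force: 8.6
```

```bash
python3 nudge.py '[0, 0, 0, 0, 0, 0, 0, 0, 0, 0, 0, 0]' 0.458 | grep -E 'force|width'
python3 nudge.py '[0, 0, -0.02, 0, 0, 0, 0, 0, -0.03, 0, 0, 0, 0, 0, -0.035, 0, 0, 0, 0, 0, 0, 0, 0, 0]' | grep -E 'force|width'
python3 -c "
from g import *
tojig(-0.1,-66,110,np.pi)"
```

```text
contact_force: [-2.3, 0.4, 3.7]
grip_width: 0.461
finger_force: 22.0
contact_force: [0.2, -0.9, -0.5]
grip_width: 0.466
finger_force: 21.9
t 22.25 jig mm [-100.7 -220.7  126.3] yaw-jig -3.139 tilt [ 0.0061 -0.0021] F jig [ 0.2 -0.9 -0.5] grip 0.466 21.9
rotvec [-0.0022  0.006   0.0026] shift now [-0.1009  0.1545  0.0165] after turn [-0.1006  0.1547  0.0163] world [ 0.098   0.1564 -0.0163]
```

```bash
python3 nudge.py '[-0.03, 0.045, 0, 0, 0, 0, -0.03, 0.045, 0, 0, 0, 0, -0.03, 0.045, 0, 0, 0, 0, -0.01, 0.02, 0, 0, 0, 0, 0, 0, 0, 0, 0, 0, 0, 0, 0, 0, 0, 0, 0, 0, 0, 0, 0, 0]' | grep force
python3 -c "
from g import *
tojig(-0.1,-66,110,np.pi)"
```

```text
contact_force: [-0.4, -0.5, -0.2]
finger_force: 21.9
t 23.12 jig mm [ -4.4 -65.8 123.1] yaw-jig -3.1405 tilt [-0.001  -0.0003] F jig [-0.4 -0.5 -0.2] grip 0.462 21.9
rotvec [-0.0002 -0.001   0.0011] shift now [-0.0043 -0.0002  0.0131] after turn [-0.0043 -0.0002  0.0131] world [ 0.0043 -0.0001 -0.0131]
```

```bash
python3 nudge.py '[-0.0043, 0, 0.01, 0, 0, 0.001, 0, 0, 0.016, 0, 0, 0, 0, 0, 0.006, 0, 0, 0, 0, 0, 0, 0, 0, 0, 0, 0, 0, 0, 0, 0]' | grep force
python3 -c "
from g import *
tojig(-0.1,-66,50,np.pi)"
```

```text
contact_force: [0.3, -0.2, -0.2]
finger_force: 22.0
t 23.75 jig mm [  1.  -64.6  91.6] yaw-jig -3.1399 tilt [ 0.0002 -0.    ] F jig [ 0.3 -0.3 -0.2] grip 0.462 22.0
rotvec [-0.      0.0002  0.0017] shift now [ 0.0011 -0.0014  0.0416] after turn [ 0.0011 -0.0014  0.0416] world [-0.0011 -0.0014 -0.0416]
```

```bash
python3 nudge.py '[0.0011, -0.001, 0, 0, 0, 0, 0, 0, 0.003, 0, 0, 0, 0, 0, 0.003, 0, 0, 0, 0, 0, 0, 0, 0, 0]' | grep force
python3 nudge.py '[0, 0, 0.003, 0, 0, 0, 0, 0, 0.003, 0, 0, 0, 0, 0, 0, 0, 0, 0]' | grep force
python3 -c "
from g import *
show()"
```

```text
contact_force: [-0.6, -0.3, -0.0]
finger_force: 22.0
contact_force: [0.2, 0.7, 0.3]
finger_force: 22.0
t 24.62 jig mm [ -0.6 -65.6  79. ] yaw-jig -3.1399 tilt [-0.0009  0.    ] F jig [0.2 0.7 0.3] grip 0.461 22.0
```

Block C is 10 mm into the bay with no contact; carrying on down.

```bash
python3 nudge.py '[0, 0, 0.005, 0, 0, 0, 0, 0, 0.005, 0, 0, 0, 0, 0, 0.005, 0, 0, 0, 0, 0, 0.005, 0, 0, 0, 0, 0, 0.004, 0, 0, 0, 0, 0, 0, 0, 0, 0, 0, 0, 0, 0, 0, 0]' | grep force
python3 nudge.py '[0, 0, 0.003, 0, 0, 0, 0, 0, 0, 0, 0, 0]' | grep force
python3 nudge.py '[0, 0, 0.0015, 0, 0, 0, 0, 0, 0, 0, 0, 0]' | grep force
python3 -c "
from g import *
show()"
```

```text
contact_force: [-0.1, -0.1, 0.3]
finger_force: 22.0
contact_force: [-0.1, -0.4, -0.9]
finger_force: 22.0
contact_force: [0.6, -0.8, -0.5]
finger_force: 22.0
t 26.0 jig mm [ -0.4 -65.6  50.9] yaw-jig -3.1399 tilt [-0.0003 -0.    ] F jig [ 0.6 -0.8 -0.5] grip 0.467 22.0
```

```bash
python3 nudge.py '[0, 0, 0.0012, 0, 0, 0, 0, 0, 0, 0, 0, 0]' | grep contact
python3 nudge.py '[0, 0, 0.0008, 0, 0, 0, 0, 0, 0, 0, 0, 0]' | grep contact
```

```text
contact_force: [0.4, 0.2, -1.5]
contact_force: [-0.1, -0.3, -0.5]
```

```bash
python3 nudge.py '[0, 0, 0.0006, 0, 0, 0, 0, 0, 0, 0, 0, 0]' | grep -E 'tcp|contact'
python3 nudge.py '[0, 0, 0.0006, 0, 0, 0, 0, 0, 0, 0, 0, 0]' | grep -E 'tcp|contact'
```

```text
tcp_pos: [0.5892, 0.0145, 0.0487]
contact_force: [-1.1, -0.0, 3.0]
tcp_pos: [0.5892, 0.0146, 0.0487]
contact_force: [-3.7, -0.8, 7.2]
```

C rests on the floor. Still gripped lightly, slide it 24 mm along the row, then release.

```bash
python3 nudge.py '[0, 0, -0.0012, 0, 0, 0, 0, 0.004, 0, 0, 0, 0, 0, 0.005, 0, 0, 0, 0, 0, 0.005, 0, 0, 0, 0, 0, 0.005, 0, 0, 0, 0, 0, 0.005, 0, 0, 0, 0, 0, 0, 0, 0, 0, 0]' | grep -E 'force'
python3 -c "
from g import *
show()"
python3 nudge.py '[0, 0, 0, 0, 0, 0, 0, 0, 0, 0, 0, 0]' 0.54| grep -E 'force|width'
python3 nudge.py '[0, 0, -0.03, 0, 0, 0, 0, 0, -0.04, 0, 0, 0.1, 0, 0, 0, 0, 0, 0.185, 0, 0, 0, 0, 0, 0.185, 0, 0, 0, 0, 0, 0.185, 0, 0, 0, 0, 0, 0.185, 0, 0, 0, 0, 0, 0.185, 0, 0, 0, 0, 0, 0.185]' >/dev/null
python3 nudge.py '[0, 0, 0, 0, 0, 0.185, 0, 0, 0, 0, 0, 0.176, 0, 0, 0, 0, 0, 0, 0, 0, 0, 0, 0, 0]' 0.25| grep -E 'force'
python3 -c "
from g import *
tojig(-6,-83,46,np.pi/2)"
```

```text
contact_force: [0.2, -0.3, -0.2]
finger_force: 22.0
t 27.88 jig mm [ -0.3 -41.2  49. ] yaw-jig -3.1394 tilt [-0.  0.] F jig [ 0.2 -0.3 -0.2] grip 0.465 22.0
contact_force: [-0.5, 0.2, -0.1]
grip_width: 0.538
finger_force: 0.0
contact_force: [-0.1, 0.3, 1.0]
finger_force: 0.0
t 29.62 jig mm [ -0.3 -41.7 119. ] yaw-jig 1.575 tilt [ 0.0001 -0.    ] F jig [-0.1  0.3  1. ] grip 0.252 0.0
rotvec [0.0001 0.     0.0042] shift now [-0.0412 -0.0059  0.073 ] after turn [-0.0413 -0.0057  0.073 ] world [-0.005  -0.0414 -0.073 ]
```

```bash
python3 nudge.py '[-0.041, -0.005, 0, 0, 0, 0.003, 0, 0, 0.03, 0, 0, 0, 0, 0, 0.03, 0, 0, 0, 0, 0, 0.013, 0, 0, 0, 0, 0, 0, 0, 0, 0, 0, 0, 0, 0, 0, 0]'|grep contact
python3 -c "
from g import *
show()"
python3 nudge.py '[0.006, 0, 0, 0, 0, 0, 0.006, 0, 0, 0, 0, 0, 0.006, 0, 0, 0, 0, 0, 0.005, 0, 0, 0, 0, 0, 0.004, 0, 0, 0, 0, 0, 0.003, 0, 0, 0, 0, 0, 0, 0, 0, 0, 0, 0]'|grep contact
python3 -c "
from g import *
show()"
```

```text
contact_force: [-0.0, 0.1, 0.1]
t 30.38 jig mm [ -4.2 -82.5  47.1] yaw-jig 1.5699 tilt [ 0.002  -0.0001] F jig [-0.   0.1  0.1] grip 0.252 0.0
contact_force: [0.3, 0.1, 0.5]
t 31.25 jig mm [ -5.3 -52.3  45.9] yaw-jig 1.5694 tilt [-0.0003  0.0001] F jig [0.3 0.1 0.5] grip 0.252 0.0
```

```bash
python3 nudge.py '[0.001, 0, 0, 0, 0, 0, 0.001, 0, 0, 0, 0, 0, 0.001, 0, 0, 0, 0, 0]'|grep contact
python3 nudge.py '[-0.006, 0, 0, 0, 0, 0, 0, 0, -0.03, 0, 0, 0, 0, 0, -0.04, 0, 0, -0.1, 0, 0, 0, 0, 0, -0.185, 0, 0, 0, 0, 0, -0.185, 0, 0, 0, 0, 0, -0.185, 0, 0, 0, 0, 0, -0.185, 0, 0, 0, 0, 0, -0.185]' 0.25 >/dev/null
python3 nudge.py '[0, 0, 0, 0, 0, -0.185, 0, 0, 0, 0, 0, -0.185, 0, 0, 0, 0, 0, -0.178, 0, 0, 0, 0, 0, 0, 0, 0, 0, 0, 0, 0]' | grep contact
python3 - <<'E'
from g import *
tojig(-62,-18,45,np.pi)
E
```

```text
contact_force: [-0.8, -1.0, 0.1]
contact_force: [0.3, 0.1, -0.2]
t 33.25 jig mm [ -5.2 -55.8 116. ] yaw-jig -3.144 tilt [0. 0.] F jig [ 0.3  0.1 -0.2] grip 0.247 0.0
rotvec [ 0.      0.     -0.0025] shift now [0.0569 0.0377 0.071 ] after turn [0.0568 0.0378 0.071 ] world [-0.0574  0.0369 -0.071 ]
```

```bash
python3 nudge.py '[0.03, 0.02, 0, 0, 0, -0.0025, 0.027, 0.016, 0.01, 0, 0, 0, 0, 0, 0.03, 0, 0, 0, 0, 0, 0.03, 0, 0, 0, 0, 0, 0, 0, 0, 0, 0, 0, 0, 0, 0, 0]' 0.2|grep contact
python3 -c "
from g import *
show()"
python3 nudge.py '[-0.005, 0, 0, 0, 0, 0, -0.005, 0, 0, 0, 0, 0, -0.004, 0, 0, 0, 0, 0, -0.003, 0, 0, 0, 0, 0, -0.002, 0, 0, 0, 0, 0, 0, 0, 0, 0, 0, 0]'|grep contact
python3 -c "
from g import *
show()"
```

```text
contact_force: [0.2, -0.2, 0.5]
t 34.0 jig mm [-61.6 -19.8  46.8] yaw-jig -3.1395 tilt [0.0009 0.0001] F jig [ 0.2 -0.2  0.5] grip 0.2 0.0
contact_force: [-0.8, 0.3, -0.3]
t 34.75 jig mm [-43.2 -19.7  45.9] yaw-jig -3.1385 tilt [-0.0002  0.    ] F jig [-0.8  0.3 -0.3] grip 0.199 0.0
```

```bash
f(){ grep -E 'contact'; }
python3 nudge.py '[-0.001, 0, 0, 0, 0, 0, -0.001, 0, 0, 0, 0, 0]'|f
python3 nudge.py '[-0.0005, 0, 0, 0, 0, 0, -0.0005, 0, 0, 0, 0, 0]'|f
python3 nudge.py '[-0.0005, 0, 0, 0, 0, 0]'|f
python3 -c "
from g import *
show()"
```

```text
contact_force: [-0.1, -1.2, -0.7]
contact_force: [-0.4, 0.4, -0.3]
contact_force: [-2.4, 0.2, 1.9]
t 35.38 jig mm [-40.3 -19.6  45.9] yaw-jig -3.1385 tilt [-0.0013 -0.    ] F jig [-2.3  0.3  1.9] grip 0.203 1.4
```

```bash
f(){ grep -E 'contact'; }
python3 nudge.py '[-0.0005, 0, 0, 0, 0, 0]'|f
python3 nudge.py '[-0.0004, 0, 0, 0, 0, 0, 0, 0, 0, 0, 0, 0]'|f
python3 nudge.py '[0.006, 0, 0, 0, 0, 0, 0.02, 0, 0, 0, 0, 0, 0, 0, -0.03, 0, 0, 0, 0, 0, -0.04, 0, 0, 0.1, 0, 0, 0, 0, 0, 0.185, 0, 0, 0, 0, 0, 0.185, 0, 0, 0, 0, 0, 0.185, 0, 0, 0, 0, 0, 0.185]' 0.25 >/dev/null
python3 nudge.py '[0, 0, 0, 0, 0, 0.185, 0, 0, 0, 0, 0, 0.185, 0, 0, 0, 0, 0, 0.185, 0, 0, 0, 0, 0, 0.173, 0, 0, 0, 0, 0, 0, 0, 0, 0, 0, 0, 0]' | f
python3 -c "
from g import *
tojig(-4,-62,45,np.pi/2)"
```

```text
contact_force: [-5.1, -0.0, 4.1]
contact_force: [-5.6, -0.4, 4.6]
contact_force: [-0.6, -0.6, 0.1]
t 37.5 jig mm [-64.6 -19.7 116.1] yaw-jig 1.5795 tilt [0.0007 0.    ] F jig [-0.6 -0.6  0.1] grip 0.25 0.0
rotvec [ 0.0007 -0.      0.0087] shift now [-0.0428  0.0602  0.0711] after turn [-0.0423  0.0606  0.0711] world [ 0.0613 -0.0413 -0.0711]
```

```bash
f(){ grep -E 'contact'; }
python3 nudge.py '[-0.022, 0.031, 0, 0, 0, 0.008, -0.021, 0.031, 0, 0, 0, 0, 0, 0, 0.02, 0, 0, 0, 0, 0, 0.03, 0, 0, 0, 0, 0, 0.02, 0, 0, 0, 0, 0, 0, 0, 0, 0, 0, 0, 0, 0, 0, 0]'|f
python3 -c "
from g import *
show()"
python3 nudge.py '[0.005, 0, 0, 0, 0, 0, 0.003, 0, 0, 0, 0, 0, 0.002, 0, 0, 0, 0, 0, 0, 0, 0, 0, 0, 0]'|f
python3 -c "
from g import *
show()"
```

```text
contact_force: [0.5, 0.1, -0.5]
t 38.38 jig mm [ -2.5 -62.4  46.5] yaw-jig 1.5694 tilt [0.0007 0.    ] F jig [ 0.5  0.1 -0.5] grip 0.249 0.0
contact_force: [0.1, -0.5, 0.5]
t 38.88 jig mm [ -2.6 -52.4  46.3] yaw-jig 1.5691 tilt [0.0004 0.    ] F jig [ 0.1 -0.5  0.5] grip 0.249 0.0
```

```bash
f(){ grep -E 'contact'; }
python3 nudge.py '[0.001, 0, 0, 0, 0, 0, 0.001, 0, 0, 0, 0, 0, 0.0007, 0, 0, 0, 0, 0]'|f
python3 nudge.py '[0.0006, 0, 0, 0, 0, 0]'|f
python3 nudge.py '[0.0006, 0, 0, 0, 0, 0]'|f
python3 -c "
from g import *
show()"
```

```text
contact_force: [-0.1, -0.0, 0.6]
contact_force: [-1.2, -0.2, 0.2]
contact_force: [-1.0, 0.5, -0.3]
t 39.5 jig mm [ -2.8 -48.8  45.9] yaw-jig 1.5688 tilt [-0.0001 -0.0002] F jig [-1.   0.5 -0.3] grip 0.25 0.3
```

```bash
f(){ grep -E 'contact'; }
python3 nudge.py '[0.0004, 0, 0, 0, 0, 0]'|f
python3 nudge.py '[0.0004, 0, 0, 0, 0, 0]'|f
```

```text
contact_force: [0.0, -0.1, -0.4]
contact_force: [-1.1, -1.9, -0.4]
```

```bash
f(){ grep -E 'contact'; }
python3 nudge.py '[0.0005, 0, 0, 0, 0, 0]'|f
python3 nudge.py '[0.0004, 0, 0, 0, 0, 0]'|f
python3 nudge.py '[0.0004, 0, 0, 0, 0, 0]'|f
python3 -c "
from g import *
show()"
```

```text
contact_force: [-0.5, -3.3, 1.0]
contact_force: [-1.6, -5.7, 1.6]
contact_force: [-1.2, -7.2, 0.7]
t 40.12 jig mm [ -3.  -47.8  45.9] yaw-jig 1.5694 tilt [-0.0006 -0.0019] F jig [-1.3 -7.2  0.7] grip 0.251 3.6
```

Row tight at 7.2 N against the stop, at the position predicted. Now retract gently and go to the plunger with the gripper shut.

```bash
f(){ grep -E 'contact|tcp'; }
python3 nudge.py '[-0.001, 0, 0, 0, 0, 0, -0.006, 0, 0, 0, 0, 0, 0, 0, -0.02, 0, 0, 0, 0, 0, -0.04, 0, 0, 0, 0, 0, -0.02, 0, 0, 0, 0, 0, 0, 0, 0, 0]' |f
python3 nudge.py '[0, 0, 0, 0, 0, 0, 0, 0, 0, 0, 0, 0, 0, 0, 0, 0, 0, 0]' 0.0|f
python3 -c "
from g import *
tojig(75.5,0,95,np.pi/2)"
```

```text
tcp_pos: [0.5885, 0.0267, 0.1291]
contact_force: [-0.1, -0.3, 0.1]
tcp_pos: [0.5855, 0.0265, 0.1246]
contact_force: [0.4, -0.4, 0.8]
t 41.25 jig mm [ -3.6 -53.6 124.6] yaw-jig 1.5687 tilt [-0.0025  0.    ] F jig [ 0.4 -0.4  0.8] grip -0.001 0.0
rotvec [-0.0025 -0.0001 -0.0021] shift now [0.0537 0.0791 0.0294] after turn [0.0536 0.0791 0.0296] world [ 0.0782  0.0549 -0.0296]
```

```bash
f(){ grep -E 'contact|tcp'; }
python3 nudge.py '[0.027, 0.04, 0, 0, 0, -0.002, 0.027, 0.039, 0, 0, 0, 0, 0, 0, 0.02, 0, 0, 0, 0, 0, 0.01, 0, 0, 0, 0, 0, 0, 0, 0, 0, 0, 0, 0, 0, 0, 0]' |f
python3 -c "
from g import *
tojig(75.5,0,88,np.pi/2)"
```

```text
tcp_pos: [0.6639, 0.0811, 0.096]
contact_force: [0.0, -1.1, 0.3]
t 42.0 jig mm [75.6 -0.3 96. ] yaw-jig 1.57 tilt [-0.0006 -0.0001] F jig [-0.  -1.1  0.3] grip -0.003 0.0
rotvec [-0.0006  0.0001 -0.0008] shift now [ 0.0003 -0.0001  0.008 ] after turn [ 0.0003 -0.0001  0.008 ] world [-0.0001  0.0003 -0.008 ]
```

```bash
f(){ grep -E 'contact|tcp'; }
python3 nudge.py '[0, 0, 0.004, 0, 0, 0, 0, 0, 0.003, 0, 0, 0, 0, 0, 0.002, 0, 0, 0, 0, 0, 0, 0, 0, 0]' |f
python3 nudge.py '[0, 0, 0.003, 0, 0, 0, 0, 0, 0.003, 0, 0, 0, 0, 0, 0, 0, 0, 0]' |f
python3 nudge.py '[0, 0, 0.002, 0, 0, 0, 0, 0, 0, 0, 0, 0]' |f
```

```text
tcp_pos: [0.6646, 0.0817, 0.087]
contact_force: [0.2, -0.5, 0.5]
tcp_pos: [0.6648, 0.0817, 0.0813]
contact_force: [-1.4, -0.6, 4.8]
tcp_pos: [0.6648, 0.0817, 0.0793]
contact_force: [-0.7, 0.5, 5.7]
```

```bash
f(){ grep -E 'contact|tcp'; }
python3 nudge.py '[0, 0, 0.0015, 0, 0, 0, 0, 0, 0, 0, 0, 0]' |f
python3 nudge.py '[0, 0, 0.001, 0, 0, 0, 0, 0, 0, 0, 0, 0]' |f
python3 nudge.py '[0, 0, 0.001, 0, 0, 0, 0, 0, 0, 0, 0, 0]' |f
```

```text
tcp_pos: [0.6649, 0.0817, 0.0779]
contact_force: [-1.0, -0.8, 6.9]
tcp_pos: [0.6649, 0.0817, 0.0771]
contact_force: [-1.9, -0.8, 6.4]
tcp_pos: [0.6649, 0.0817, 0.0767]
contact_force: [-3.0, -1.1, 8.0]
```

```bash
f(){ grep -E 'contact|tcp'; }
python3 nudge.py '[0, 0, 0.001, 0, 0, 0, 0, 0, 0, 0, 0, 0, 0, 0, 0, 0, 0, 0]' |f
python3 nudge.py '[0, 0, 0.001, 0, 0, 0, 0, 0, 0, 0, 0, 0, 0, 0, 0, 0, 0, 0]' |f
```

```text
tcp_pos: [0.6649, 0.0818, 0.0766]
contact_force: [-4.9, -1.0, 13.4]
tcp_pos: [0.665, 0.0818, 0.0765]
contact_force: [-5.8, -0.3, 17.1]
```

The plunger is on its stop: travel has ceased and force climbs to 17 N. Now up and aside, then check the row.

```bash
python3 nudge.py '[0, 0, -0.004, 0, 0, 0, 0, 0, -0.006, 0, 0, 0, 0, 0, -0.02, 0, 0, 0, 0, 0, -0.05, 0, 0, 0, -0.03, -0.03, -0.03, 0, 0, 0, -0.055, -0.03, 0, 0, 0, 0, -0.055, -0.03, 0, 0, 0, 0, -0.055, -0.03, 0, 0, 0, 0]'>/dev/null
python3 nudge.py '[-0.055, -0.03, 0, 0, 0, 0, -0.055, -0.02, 0, 0, 0, 0, -0.04, 0, 0, 0, 0, 0, 0, 0, 0, 0, 0, 0]'
python3 - <<'E'
import cv2
from cell import robot, get_image, hand_in
s=get_image("scene")["image"];t=get_image("top")["image"]
cv2.imwrite("pics/scene9.png",s);cv2.imwrite("pics/top9.png",t)
a=cv2.resize(s[240:325,250:360],None,fx=6,fy=6,interpolation=2)[:,:];b=cv2.resize(t[240:280,240:350],None,fx=6,fy=6,interpolation=2)
a=a[60:420]
cv2.imwrite("pics/v9.png",cv2.vconcat([a,b]))
E
```

```text
time_s: 46.12
tcp_pos: [0.5002, -0.2682, 0.1841]
eef_rot: [0.703, 0.712, -0.0, 0.001]
contact_force: [-0.9, 0.1, 0.6]
grip_width: 0.001
finger_force: 0.0
```

View pics/v9.png

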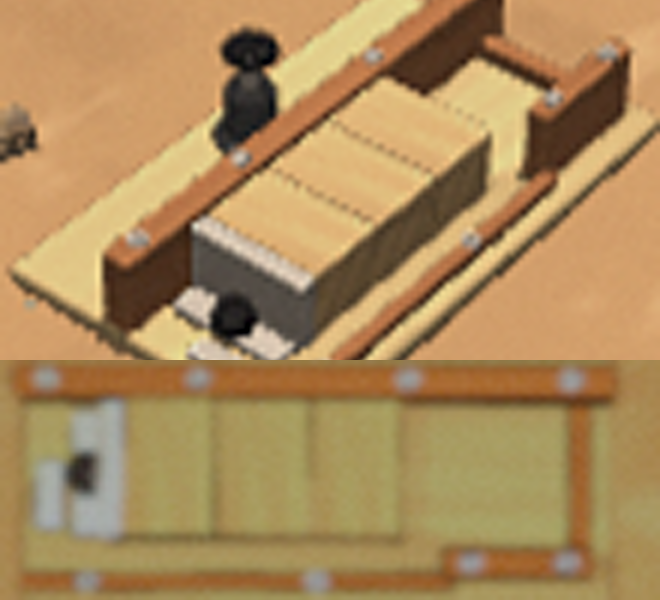

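The row looks straight and tight: in the scene half, the joints at (275,170)–(370,220) and (335,120)–(430,172) are closed, the stop plate is against A, and the plunger is up at (250,45). In the top half, C's front edge (y≈540) may sit slightly forward of A's (537), so I'll measure it.

Run:
```python
import cv2
from h import *
j=np.load("jig.npy");
# rectify both views onto the jig plane z=46 (row tops), 0.25 mm/px
xs=np.arange(-60,40,.25);ys=np.arange(100,-70,-.25)
X,Y=np.meshgrid(xs[::-1],ys,indexing="ij")
for n in("scene","top"):
    P=place(j,np.c_[X.ravel(),Y.ravel(),np.full(X.size,46)]);m=proj(n,P).reshape(*X.shape,2).astype(np.float32)
    I=cv2.remap(cv2.imread(f"pics/{n}9.png"),m[...,0],m[...,1],cv2.INTER_CUBIC);cv2.imwrite(f"pics/rect_{n}.png",I)
    g=cv2.GaussianBlur(I.astype(np.float32).sum(2),(0,0),3)
    for y in (75,68,60,52,46,36,28,20,12,6,-4,-12,-20,-28,-34):
        c=int((100-y)/.25);col=g[:,c-10:c+10].mean(1);d=np.gradient(col)
        x=xs[::-1];
        def ed(a,b):
            k=(x>a)&(x<b);w=np.abs(d[k]);w=np.where(w>.5*w.max(),w,0);return (x[k]*w).sum()/w.sum()
        print(n,y,"front %.1f"%ed(-38,-24),"fence %.1f"%ed(24,36))
```

```text
scene 75 front -27.9 fence 31.9
scene 68 front -28.3 fence 32.2
scene 60 front -28.5 fence 31.9
scene 52 front -28.0 fence 31.5
scene 46 front -28.4 fence 31.9
scene 36 front -28.5 fence 32.2
scene 28 front -28.5 fence 32.1
scene 20 front -29.0 fence 31.9
scene 12 front -28.6 fence 32.4
scene 6 front -28.5 fence 31.7
scene -4 front -28.9 fence 32.5
scene -12 front -28.7 fence 31.6
scene -20 front -28.5 fence 31.9
scene -28 front -32.4 fence 31.7
scene -34 front -30.8 fence 31.7
top 75 front -29.2 fence 30.1
top 68 front -28.8 fence 29.9
top 60 front -28.9 fence 30.7
top 52 front -28.8 fence 31.4
top 46 front -29.3 fence 30.6
top 36 front -29.0 fence 29.5
top 28 front -29.1 fence 29.6
top 20 front -29.4 fence 29.7
top 12 front -29.2 fence 29.8
top 6 front -28.7 fence 29.7
top -4 front -29.1 fence 29.7
top -12 front -29.0 fence 30.6
top -20 front -28.9 fence 29.6
top -28 front -28.8 fence 29.8
top -34 front -29.7 fence 31.7
```

All front edges are collinear within about 0.3 mm and flush with the fence, and pushing never passed 7.2 N on the stop. Handing in.

```bash
python3 -c "
from cell import robot, get_image, hand_in
print(hand_in())"
```

```text
the job is handed in; nothing more can be done
None
```

The job is handed in: the three blocks are in a tight, straight row against fence and stop (7 N at most on the stop), and the plunger was pressed to its stop and came back up; I did not re-check the tub, tape roll and clamp by camera, but no move went near them.

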